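# Rock the transport bung out of a pipe bend

## Robot

A 6-joint arm with a two-finger parallel gripper is mounted at the origin on the work surface. World frame = base frame: x ahead of the robot, y to its left, z up, the work surface at z = 0. Lengths are in mm, angles in rad, forces in N, time in s.
With the tool pointing down it reaches from about 350 to 850 mm from the base axis. Payload 8.1 kg.
Tool frame: the origin (TCP) lies on the centre line of the jaws, within the pads' length; the fingertips stand 8 mm ahead of it and the grasp point (between the pads) lies 11 mm behind it; x points along the fingers, z is the direction in which the jaws open and shut, and the axes are right-handed (so a half turn about x gives the same grasp; the last joint's range is limited). The gripper opens to 93 mm and grips with 3 to 60 N. Pads are 15 mm wide; open, the fingers measure 128 mm over their backs; the gripper's body (75 mm by 188 mm) begins 65 mm behind the grasp point.
Start: joints at [1.126, 0.13, 1.488, -0, 1.523, -0.085], TCP at [211.231, 561.593, 200.335] pointing down, gripper open.
Joint ranges: [-2.96, 2.96], [-0.89, 2.26], [0.02, 2.5], [-1.34, 4.48], [0, 2.73], [-2.66, 2.66]. Speed limits (rad/s): [2.39, 2.39, 2.79, 3.14, 3.14, 3.14].

## Interface

Orientations are given as a rotation vector (axis times angle).
In Python, from bench import sense, read_camera, job_done gives the robot as it stands. The module is installed in compiled form; this text tells all that it offers.
- The arm moves only by the tool apply_moves, never from a script. Its argument "series" is a list of rows, each a list of 3 entries, a list of its own where there are three numbers: the shift along the tool's x, y, z in units of 50 mm (1.0 is 50 mm), then the turn, a rotation vector about the tool's x, y, z in rad, then the opening, from 0 (shut) to 1 (fully open). In form: [[[tx, ty, tz], [wx, wy, wz], jaw], ...]. A call has 1 to 20 rows; each row shifts and turns the pose as measured when the row begins, along the tool's axes as they then stand; what a row does not reach is not made up. A row lasts 1/10 s, in which the tool goes at most 50 mm and 8.59 degrees, less where a joint would pass 70% of its speed; a pose out of reach is approached as far as the arm can. A call is refused whole if a number of a shift passes 1 or a number of a turn 0.15, either way. A call with a gripper value outside its range is refused whole. The fingers move at their own pace and stop on an object; the grip force is fixed at half the most. Time passes only in rows, so rows that do not move let the fingers close. It gives the time, the measured TCP pose, the force and the opening at its end, in the units of the state.
- sense(): the state, without advancing time (a new reading comes with each control period).
- read_camera(name): name is "side" or "top" or "wrist"; returns a dict with "pixels" (384x512x3 uint8, red, green, blue), "fovy" (degrees; the focal length in pixels is half the picture's height over the tangent of half this angle, whatever the lens; pixels are square), "cx", "cy" (the principal point, pixels), "camera_from_world" (4x4, takes a point from world to camera coordinates); the wrist camera has in their place "hand_eye" (4x4, takes a point from camera to tool coordinates, whose origin is the TCP and whose axes are the tool frame's). Camera axes: x right, y down, z forward; pixel columns grow to the right and rows downward; lengths in mm; the calibration is good to about 2 mm. The wrist camera is an equidistant fisheye: a pixel r from the principal point sees the ray r / f radians off the axis. A picture is of the moment at which its call begins: read the wrist's pose just before it. There is no depth.
- job_done(): hands the job in, once; it reports no verdict.
The state is a dict: "time_s": time; "qpos": joint angles; "dq": joint speeds; "tau": joint torques, N m; "tool_pos": TCP position; "tool_rot": TCP orientation; "ft_force": force on the tool from outside, world axes, zero at the start; "torque": the same for the moment, N m; "gripper_width": finger opening in mm.
Only numpy, scipy, OpenCV 4.12 (cv2) and the standard library are available. Lean on these libraries where they do the work, as an engineer would, in place of code of your own. Each camera call takes 0.05 s, during which the arm holds its last target.

## Task

The flanged pipe bend is to go into stock without its red rubber transport bung. Do not just pull the jammed bung straight out: hold it by its tab and, while easing it up, rock it to and fro towards the tab's two flat faces, clearly to both sides and at least twice each way before it leaves the opening. Then put the bung in the empty blue bin, and leave the carton, the tape roll and the scanner where they are.

Things in the scene. Friction and masses are not known exactly. Their poses are not given: they have to be found in the camera images.
- bend: Dark grey iron 30 degree pipe bend with two round 150 mm flanges 18 mm thick, its lower one bolted to a 170 x 170 x 18 mm plywood board. Fixed, never moves. Origin: centre of the board's underside, z up. At yaw 0 its upper opening leans towards the robot (-x). Nothing stands above it.
- port_mouth (a point): Centre of the bend's upper opening, level with the flange face, 162 mm above the table. z: out along the bore's axis, 30 degrees from vertical; x: in the face, straight up its slope; y: level. Mouth 41 mm wide, bore behind it 44 mm wide and 47 mm deep. The bung rocks about the axis y through a point 6 mm inside the mouth.
- bung_grip (a point): Grip point on the red rubber bung's tab, an upright disc 50 mm across and 14 mm thick: pinch it across its flat faces, which look along the bung's x. z: the bung's axis, outwards. Seated, it is 32 mm out from port_mouth and x, y, z match port_mouth's. Tab top 14 mm further out; the round top (43 mm wide) 27 mm nearer. Bung 75 g.
- bung_foot (a point): Centre of the bung's flat foot, 31 mm wide, 66 mm below bung_grip on its axis; seated it is 34 mm inside the mouth. The taper is jammed: a straight pull takes some 35 to 50 N, but while rocked about the mouth it climbs easily and is free when raised 13 mm. It tilts up to about 12 degrees each way before the foot meets the bore; 8 is plenty.
- bin_in (a point): Centre of the inner floor (5 mm above the table) of the empty blue bin, inside 230 mm along its x and 160 mm along its y, walls 5 mm thick with the rim 70 mm above this point. Fixed to the table. z is up.
- carton: Cardboard carton 120 x 90 x 70 mm, loose bystander; origin at the centre of its underside.
- tape: Roll of brown packing tape lying flat, 100 mm across and 48 mm tall, loose bystander; origin at the centre of its underside.
- scanner: Hand scanner lying flat, 158 x 62 x 46 mm, grey head and black handle, loose bystander; origin underneath, about mid-length.
There are look-alikes about, which are no part of the job. What is meant by the part that bears bung_grip is not purple, turquoise or white, and is the smaller of those in its own colour.

How it is judged:
By the outcome, as a careful person would: the job done as asked, in the order asked, and still so for the second after the job is handed in, with the robot touching nothing.
It also fails if it takes over 53 s, if anything falls off the work surface, if the arm or the gripper's body presses on something with over 40 N, if the wrist force passes 120 N, or if a joint passes its speed limit or range.

## Working session

There is one attempt and no reset: what is moved stays moved. The work goes in short steps, Python scripts to look and compute and a tool call to move; the robot and the scene stay as the last step left them, time stands still between calls to the robot, and variables do not carry over. Pictures are saved under pics/ and viewed, and the job is handed in when it is done.

Besides the shell and the picture viewer there is one more tool, called after "Call:" as a command line: name --argument value ..., lists and objects as JSON in quotes. apply_moves: Moves the arm, as the interface text tells. Its arguments: {"type":"object","properties":{"series":{"type":"array","items":{"type":"array"}}},"required":["series"]}

```bash
mkdir -p pics; python3 - <<'E'
from bench import sense, read_camera
import cv2,numpy as np,pickle
s=sense();print(s)
d={}
for n in("side","top","wrist"):
    c=read_camera(n);d[n]=c
    cv2.imwrite(f"pics/{n}0.png",c["pixels"][:,:,::-1])
    print(n,{k:(np.round(v,3).tolist() if k!="pixels" else 0) for k,v in c.items()})
pickle.dump((s,d),open("p0.pkl","wb"))
E
```

```text
{'time_s': 0.0, 'qpos': array([ 1.12563046e+00,  1.31143237e-01,  1.48927679e+00, -9.11453869e-06,
        1.52300269e+00, -8.54240695e-02]), 'dq': array([-0.00108842, -0.00106879, -0.00131914, -0.00195642, -0.00093901,
        0.00081269]), 'tau': array([ 3.57257755e-03, -5.59840536e+01, -4.91768789e+01,  7.73963076e-02,
        3.53456615e-02, -1.52497364e-04]), 'tool_pos': array([210.9543646 , 561.04676413, 199.29956092]), 'tool_rot': array([-0.94122252,  1.359807  ,  0.93970676]), 'ft_force': array([ 0.78997991, -0.76440911,  0.04766711]), 'torque': array([-0.03196384,  0.00100941, -0.03698116]), 'gripper_width': 92.90445734841576}
side {'pixels': 0, 'fovy': 42.483, 'cx': 261.979, 'cy': 192.892, 'camera_from_world': [[-0.874, -0.486, 0.01, 443.885], [-0.372, 0.656, -0.657, 285.787], [0.312, -0.578, -0.754, 1633.843], [0.0, 0.0, 0.0, 1.0]]}
top {'pixels': 0, 'fovy': 43.91, 'cx': 261.488, 'cy': 195.288, 'camera_from_world': [[0.03, -1.0, 0.0, 5.257], [-0.995, -0.029, -0.095, 517.716], [0.095, 0.003, -0.995, 1517.971], [0.0, 0.0, 0.0, 1.0]]}
wrist {'pixels': 0, 'fovy': 65.706, 'cx': 255.906, 'cy': 191.342, 'hand_eye': [[-0.001, -0.267, 0.964, -183.864], [0.0, -0.964, -0.267, 74.117], [1.0, 0.0, 0.001, -0.445], [0.0, 0.0, 0.0, 1.0]]}
```

View pics/side0.png

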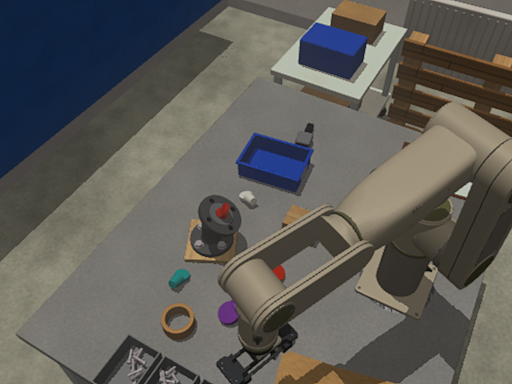

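View pics/top0.png

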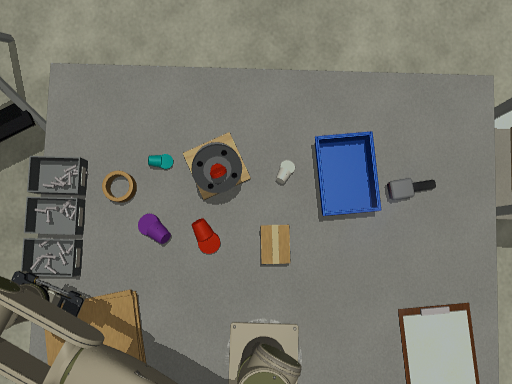

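View pics/wrist0.png

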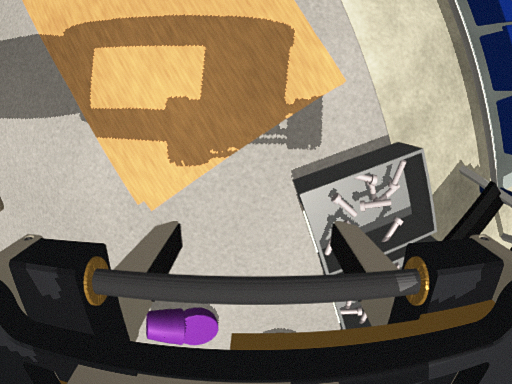

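Red candidates: the bung in the bend at top (218,172), side (224,210); and a red one lying on the table at top (206,236), which looks bigger. The first sits in the port and appears smaller. I'll confirm this in enlarged crops.

```bash
python3 - <<'E'
import cv2,numpy as np,pickle
s,d=pickle.load(open("p0.pkl","rb"))
t=d["top"]["pixels"][:,:,::-1];u=d["side"]["pixels"][:,:,::-1]
a=cv2.resize(t[125:265,175:275],None,fx=4,fy=4,interpolation=cv2.INTER_CUBIC)
b=cv2.resize(u[185:270,180:245],None,fx=6,fy=6,interpolation=cv2.INTER_CUBIC)
b=cv2.copyMakeBorder(b,0,a.shape[0]-b.shape[0],0,0,cv2.BORDER_CONSTANT)
cv2.imwrite("pics/crop0.png",np.hstack([a,b]))
E
```

```text
(no output)
```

View pics/crop0.png

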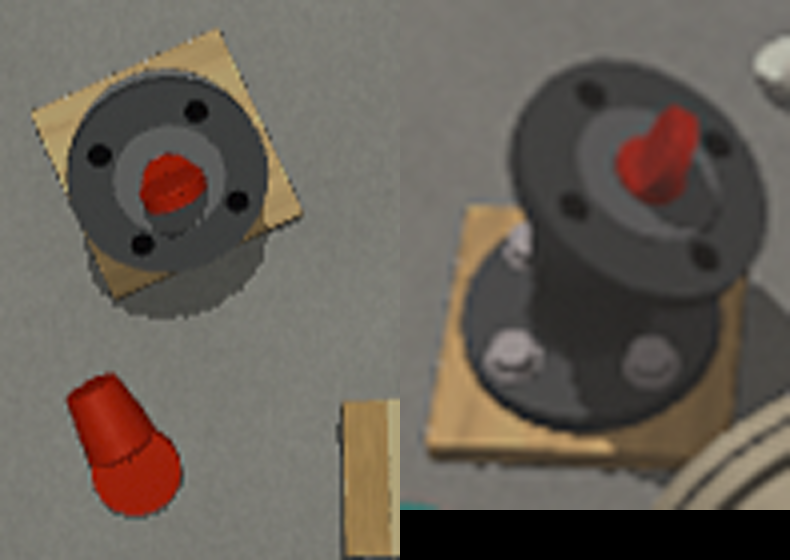

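The crop confirms it: the bung in the port is the smaller red one, with its tab upright, and the one lying on the table is bigger. Next I'll fit the bend pose from the four bolt holes in both views and the board corners.

```bash
cat > h.py <<'E'
import numpy as np,cv2
from scipy.spatial.transform import Rotation as R
def proj(c,P):
    P=np.atleast_2d(P);M=c["camera_from_world"];q=P@M[:3,:3].T+M[:3,3]
    f=192/np.tan(np.radians(c["fovy"]/2))
    return np.c_[c["cx"]+f*q[:,0]/q[:,2],c["cy"]+f*q[:,1]/q[:,2]]
def plane(c,uv,z):
    M=c["camera_from_world"];f=192/np.tan(np.radians(c["fovy"]/2))
    d=M[:3,:3].T@np.array([(uv[0]-c["cx"])/f,(uv[1]-c["cy"])/f,1]);o=-M[:3,:3].T@M[:3,3]
    return o+d*(z-o[2])/d[2]
def port(yaw):
    c,s=np.cos(yaw),np.sin(yaw);l=np.radians(30)
    Rz=np.array([[c,-s,0],[s,c,0],[0,0,1]])
    # z leans to -x ; x up the slope = away(+x) and up
    z=np.array([-np.sin(l),0,np.cos(l)]);x=np.array([np.cos(l),0,np.sin(l)]);y=np.cross(z,x)
    return Rz@np.c_[x,y,z]
E
python3 - <<'E'
from h import *
import pickle
from scipy.optimize import least_squares
s,d=pickle.load(open("p0.pkl","rb"))
T,S=d["top"],d["side"]
t=(np.array([(197,111),(99,155),(143,244),(237,201)])+.5)/4-.5+[175,125]
u=(np.array([(591-400,95),(574-400,207),(705-400,258),(714-400,143)])+.5)/6-.5+[180,185]
co=[plane(T,(np.array(p)+.5)/4-.5+[175,125],18) for p in [(33,112),(218,28),(302,214),(115,300)]]
co=np.array(co);print(co.round(1)); print("edges",np.linalg.norm(co-np.roll(co,-1,0),axis=1)); print("centre",co.mean(0))
for k in range(4):
    e=co[(k+1)%4]-co[k];print(np.degrees(np.arctan2(e[1],e[0])))
def mod(p):
    Rm=port(p[3]);a=p[4]+np.arange(4)*np.pi/2
    return p[:3]+p[5]*(np.c_[np.cos(a),np.sin(a),0*a]@Rm.T)
best=None
for yaw in np.arange(0,6.28,.5):
  for ph in np.arange(0,6.28,.5):
   for sg in(1,):
    def f(p):
        q=mod(p);return np.r_[(proj(T,q)-t).ravel(),(proj(S,q)-u).ravel()]
    # order may be reversed: try both
    r=least_squares(f,[600,80,160,yaw,ph,55])
    if best is None or r.cost<best.cost:best=r
    
p=best.x;print(best.cost,p.round(3),np.degrees(p[3:5]),best.fun.round(1))
E
```

```text
[[650.9 282.5  18. ]
 [725.4 133.4  18. ]
 [573.1  59.3  18. ]
 [498.2 208.9  18. ]]
edges [166.72952536 169.3571868  167.31584703 169.45627483]
centre [611.90216992 171.05413053  18.        ]
-63.44138420582079
-154.06270271874342
116.59002618737468
25.739408953693523
0.3146996199589926 [577.977 154.555 159.022   6.739   2.364 -55.073] [386.13110378 135.46859721] [-0.2  0.2  0.2  0.2  0.1  0.2  0.2  0.1 -0.3 -0.1 -0.2  0.  -0.4 -0.2
  0.2  0.2]
```

The fit residuals are under 0.5 px. Yaw is 26.1° from the holes against 26.2° from the board. The fitted mouth height is 159 mm, against the known 162 mm, which is close to the calibration tolerance. Next: refit with z fixed at 162, check the tab's position, measure the bin, and plan the pre-grasp.

```bash
cat >> h.py <<'E'
from bench import sense, read_camera
PM=np.array([578.0,154.6,162.0]);YAW=np.radians(26.1)
def toolR(sg=1,th=0):
    A=port(YAW); A=A@R.from_rotvec([0,th,0]).as_matrix()
    x=-A[:,2];z=sg*A[:,0];return np.c_[x,np.cross(z,x),z]
def pose(h,th=0,sg=1,out=38):   # h: raise, th: tilt about port y; TCP pose
    A=port(YAW);piv=PM-6*A[:,2];B=A@R.from_rotvec([0,th,0]).as_matrix()
    return piv+B[:,2]*(out+h-11),toolR(sg,th)
def go(p,Rt,n,s=None):
    s=s or sense();R0=R.from_rotvec(s["tool_rot"]).as_matrix()
    pr=R0.T@(p-s["tool_pos"]);w=R.from_matrix(R0.T@Rt).as_rotvec()
    Rr=R.from_rotvec(w/n).as_matrix();M=np.zeros((3,3));K=np.eye(3)
    for k in range(n):M+=K;K=K@Rr
    sh=np.linalg.solve(M,pr)
    print(f"n={n} shift/50",(sh/50).round(3).tolist(),"turn",(w/n).round(4).tolist(),"| total",pr.round(1),np.degrees(np.linalg.norm(w)).round(1))
E
python3 - <<'E'
from h import *
import pickle
s,d=pickle.load(open("p0.pkl","rb"));T,S=d["top"],d["side"]
A=port(YAW);print(A.round(3))
for n,c in(("top",T),("side",S)):
    print(n,"mouth",proj(c,PM).round(1),"tabtop",proj(c,PM+46*A[:,2]).round(1),"grip",proj(c,PM+32*A[:,2]).round(1), "tab ends",proj(c,PM+A[:,2]*32+25*A[:,1]).round(1),proj(c,PM+A[:,2]*32-25*A[:,1]).round(1))
for p in [(315.5,135.5),(372.5,131),(381,213),(321,217.5)]:print("bin rim",plane(T,p,75).round(0))
for sg in(1,-1):
    p,Rt=pose(90,0,sg);print(sg,p.round(1));go(p,Rt,20)
E
```

```text
[[ 0.778 -0.44  -0.449]
 [ 0.381  0.898 -0.22 ]
 [ 0.5    0.     0.866]]
top mouth [[216.9 169.2]] tabtop [[218.9 174.3]] grip [[218.3 172.7]] tab ends [[210.4 176.3]] [[226.1 169.2]]
side mouth [[220.4 213.2]] tabtop [[227.  205.7]] grip [[225. 208.]] tab ends [[224.2 214.1]] [[225.7 202. ]]
bin rim [ 708. -145.   75.]
bin rim [ 728. -326.   75.]
bin rim [ 468. -354.   75.]
bin rim [ 448. -167.   75.]
1 [528.2 130.2 258.1]
n=20 shift/50 [-0.069, -0.538, -0.106] turn [0.0369, -0.025, -0.0099] | total [ -58.2 -448.6 -291.8] 52.3
-1 [528.2 130.2 258.1]
n=20 shift/50 [0.102, 0.078, -0.679] turn [-0.1159, 0.0123, -0.0311] | total [ -58.2 -448.6 -291.8] 138.3
```

```bash
python3 - <<'E'
import cv2,pickle,numpy as np
s,d=pickle.load(open("p0.pkl","rb"))
t=d["top"]["pixels"][:,:,::-1]
cv2.imwrite("pics/crop1.png",np.hstack([cv2.resize(t[150:200,192:242],None,fx=8,fy=8,interpolation=cv2.INTER_CUBIC),cv2.resize(t[120:230,300:390],(327,400))]))
E
```

```text
(no output)
```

View pics/crop1.png

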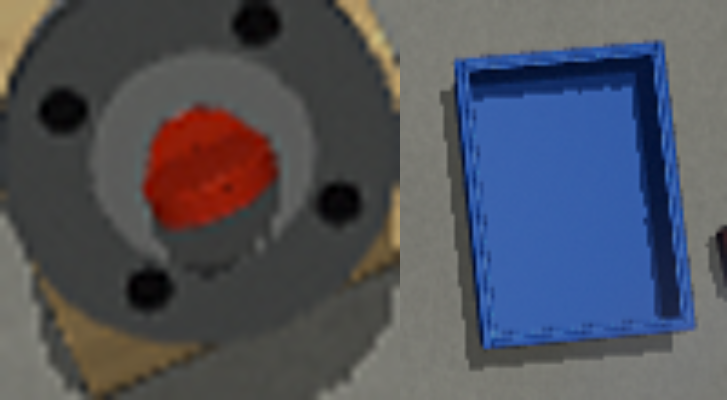

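The tab fits the prediction, and the bin centre is about (588,-248). Moving to pre-grasp with the sg=+1 option (52° turn).

Call:
apply_moves --series '[[[-0.07,-0.54,-0.11],[0.037,-0.025,-0.01],1],[[-0.07,-0.54,-0.11],[0.037,-0.025,-0.01],1],[[-0.07,-0.54,-0.11],[0.037,-0.025,-0.01],1],[[-0.07,-0.54,-0.11],[0.037,-0.025,-0.01],1],[[-0.07,-0.54,-0.11],[0.037,-0.025,-0.01],1],[[-0.07,-0.54,-0.11],[0.037,-0.025,-0.01],1],[[-0.07,-0.54,-0.11],[0.037,-0.025,-0.01],1],[[-0.07,-0.54,-0.11],[0.037,-0.025,-0.01],1],[[-0.07,-0.54,-0.11],[0.037,-0.025,-0.01],1],[[-0.07,-0.54,-0.11],[0.037,-0.025,-0.01],1],[[-0.07,-0.54,-0.11],[0.037,-0.025,-0.01],1],[[-0.07,-0.54,-0.11],[0.037,-0.025,-0.01],1]]'

```text
time_s: 1.35
tool_pos: [445.9, 320.5, 238.7]
tool_rot: [-0.505, 1.172, 0.611]
ft_force: [1.0, -0.0, 0.2]
gripper_width: 93.3
```

```bash
python3 - <<'E'
from h import *
p,Rt=pose(90);go(p,Rt,10);go(p,Rt,14)
E
```

```text
n=10 shift/50 [-0.057, -0.409, -0.067] turn [0.0284, -0.0196, -0.0072] | total [ -30.4 -196.5  -61.8] 20.2
n=14 shift/50 [-0.041, -0.292, -0.047] turn [0.0203, -0.014, -0.0051] | total [ -30.4 -196.5  -61.8] 20.2
```

Call:
apply_moves --series '[[[-0.057,-0.41,-0.067],[0.028,-0.02,-0.007],1],[[-0.057,-0.41,-0.067],[0.028,-0.02,-0.007],1],[[-0.057,-0.41,-0.067],[0.028,-0.02,-0.007],1],[[-0.057,-0.41,-0.067],[0.028,-0.02,-0.007],1],[[-0.057,-0.41,-0.067],[0.028,-0.02,-0.007],1],[[-0.057,-0.41,-0.067],[0.028,-0.02,-0.007],1],[[-0.057,-0.41,-0.067],[0.028,-0.02,-0.007],1],[[-0.057,-0.41,-0.067],[0.028,-0.02,-0.007],1],[[-0.057,-0.41,-0.067],[0.028,-0.02,-0.007],1],[[0,0,0],[0,0,0],1]]'

```text
time_s: 2.35
tool_pos: [524.1, 138.7, 254.8]
tool_rot: [-0.254, 1.036, 0.424]
ft_force: [-1.1, 0.1, -0.0]
gripper_width: 93.2
```

```bash
python3 - <<'E'
from h import *
import pickle
s=sense();c=read_camera("wrist");pickle.dump((s,c),open("w1.pkl","wb"))
cv2.imwrite("pics/w1.png",c["pixels"][:,:,::-1])
cv2.imwrite("pics/s1.png",read_camera("side")["pixels"][:,:,::-1])
p,Rt=pose(90);go(p,Rt,3,s);print(s["qpos"].round(2))
# predict
f=192/np.radians(c["fovy"]/2)
def wproj(P):
    Rt=R.from_rotvec(s["tool_rot"]).as_matrix();t=Rt.T@(P-s["tool_pos"])
    H=c["hand_eye"];q=H[:3,:3].T@(t-H[:3,3]);th=np.arctan2(np.hypot(q[0],q[1]),q[2]);r=f_*th
    a=np.arctan2(q[1],q[0]);return (c["cx"]+r*np.cos(a),c["cy"]+r*np.sin(a))
f_=192/np.tan(np.radians(c["fovy"]/2))
A=port(YAW)
for n,P in (("mouth",PM),("grip",PM+32*A[:,2]),("tabtop",PM+46*A[:,2])):print(n,np.round(wproj(P),1))
for k in range(4):
    a=np.radians(135.5+90*k);print("hole",np.round(wproj(PM-55*(A@[np.cos(a),np.sin(a),0])),1))
E
```

```text
n=3 shift/50 [-0.02, -0.063, 0.009] turn [0.0057, -0.0036, -0.0013] | total [-3.  -9.5  1.4] 1.2
[ 0.   -0.59  2.1   0.24  1.18 -0.51]
mouth [258.7 194.1]
grip [258.7 203.6]
tabtop [258.7 208.4]
hole [294.7 229.5]
hole [298.1 157. ]
hole [220.2 156.2]
hole [221.9 228.7]
```

View pics/w1.png

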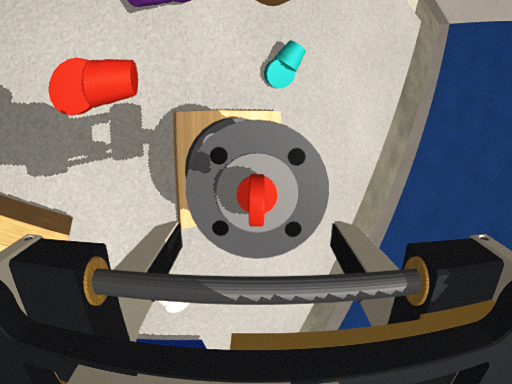

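View pics/s1.png

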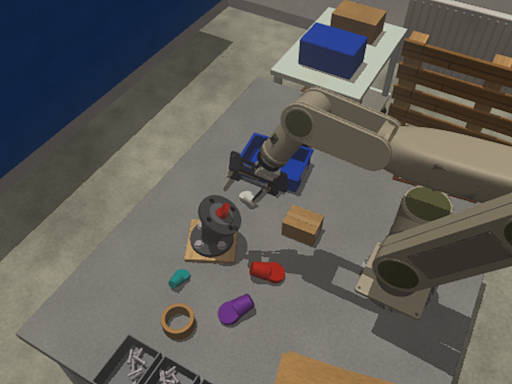

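The wrist view shows the tab edge-on at (257,200). The holes are within 1.7 px of the prediction, about 1 mm along -x_port, and I'll apply a small correction. The jaws look across the flat faces. Next, the descent.

```bash
sed -i 's/^PM=.*/YAW=np.radians(26.1);PM=np.array([578.0,154.6,162.0])-0.7*port(YAW)[:,0]/' h.py; python3 - <<'E'
from h import *
p,Rt=pose(40);go(p,Rt,4)
E
```

```text
n=4 shift/50 [0.235, -0.056, 0.003] turn [0.0047, -0.0028, -0.0013] | total [ 47.  -11.3   0.7] 1.3
```

Call:
apply_moves --series '[[[0.235,-0.056,0.003],[0.005,-0.003,-0.001],1],[[0.235,-0.056,0.003],[0.005,-0.003,-0.001],1],[[0.235,-0.056,0.003],[0.005,-0.003,-0.001],1],[[0.235,-0.056,0.003],[0.005,-0.003,-0.001],1],[[0,0,0],[0,0,0],1]]'

```text
time_s: 2.95
tool_pos: [550.7, 145.4, 209.1]
tool_rot: [-0.238, 1.03, 0.419]
ft_force: [-0.6, 0.7, -0.5]
gripper_width: 92.9
```

```bash
python3 - <<'E'
from h import *
p,Rt=pose(0);go(p,Rt,4)
E
```

```text
n=4 shift/50 [0.17, -0.019, 0.002] turn [0.0006, -0.0003, -0.0013] | total [34.1 -3.9  0.5] 0.3
```

Call:
apply_moves --series '[[[0.16,-0.02,0.002],[0,0,-0.001],1],[[0.16,-0.02,0.002],[0,0,-0.001],1],[[0.16,-0.02,0.002],[0,0,-0.001],1],[[0.1,-0.015,0.002],[0,0,-0.001],1],[[0,0,0],[0,0,0],1],[[0,0,0],[0,0,0],1]]'

```text
time_s: 3.55
tool_pos: [566.4, 150.6, 180.9]
tool_rot: [-0.241, 1.031, 0.417]
ft_force: [-0.2, 0.4, -1.3]
gripper_width: 93.4
```

```bash
python3 - <<'E'
from h import *
s=sense();p,Rt=pose(0);go(p,Rt,1,s)
c=read_camera("side");cv2.imwrite("pics/s2.png",cv2.resize(c["pixels"][150:270,160:320,::-1],None,fx=5,fy=5,interpolation=cv2.INTER_CUBIC))
E
```

```text
n=1 shift/50 [0.029, -0.03, 0.009] turn [0.0042, -0.0031, -0.0028] | total [ 1.5 -1.5  0.4] 0.3
```

View pics/s2.png

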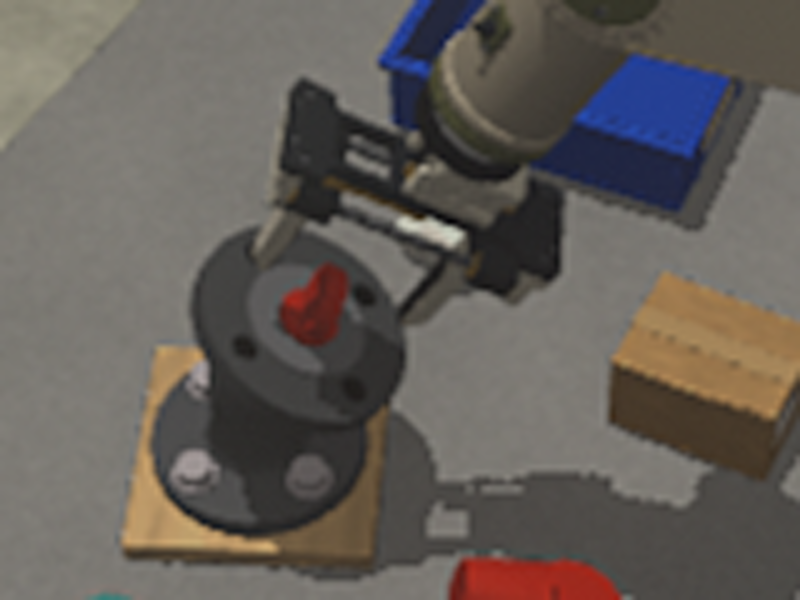

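The tips straddle the tab: fingers at crop (262,255) and (405,315), tab at (325,290). Making the small correction and closing.

Call:
apply_moves --series '[[[0.02,-0.03,0.008],[0.004,-0.003,-0.003],1],[[0,0,0],[0,0,0],0],[[0,0,0],[0,0,0],0],[[0,0,0],[0,0,0],0],[[0,0,0],[0,0,0],0],[[0,0,0],[0,0,0],0],[[0,0,0],[0,0,0],0],[[0,0,0],[0,0,0],0],[[0,0,0],[0,0,0],0]]'

```text
time_s: 4.5
tool_pos: [568.6, 149.2, 182.3]
tool_rot: [-0.239, 1.025, 0.411]
ft_force: [-0.0, 0.5, -1.4]
gripper_width: 33.3
```

```bash
python3 - <<'E'
from h import *
s=sense();p,Rt=pose(0);go(p,Rt,1,s);print(s["gripper_width"],s["ft_force"])
E
```

```text
n=1 shift/50 [0.039, 0.014, -0.029] turn [0.0001, 0.0029, 0.0018] | total [ 2.   0.7 -1.5] 0.2
33.29323961654404 [-0.0140644   0.47555232 -1.4123631 ]
```

Call:
apply_moves --series '[[[0.02,0.01,-0.03],[0,0.003,0.002],0],[[0,0,0],[0,0,0],0],[[0,0,0],[0,0,0],0],[[0,0,0],[0,0,0],0],[[0,0,0],[0,0,0],0]]'

```text
time_s: 5.0
tool_pos: [567.0, 149.0, 180.1]
tool_rot: [-0.239, 1.03, 0.413]
ft_force: [-1.1, -0.2, 1.0]
gripper_width: 13.4
```

```bash
python3 - <<'E'
from h import *
s=sense();p,Rt=pose(0);go(p,Rt,1,s);print(s["gripper_width"],s["ft_force"],s["tool_pos"])
E
```

```text
n=1 shift/50 [0.017, 0.003, 0.019] turn [0.0004, -0.002, -0.0005] | total [0.9 0.1 0.9] 0.1
13.358752760931402 [-1.12653636 -0.16624065  1.01742753] [566.96339085 149.03586061 180.1119502 ]
```

The tab is held: opening 13.4 mm against 14 mm nominal. I'll use this measured pose as the seated reference and begin rocking.

```bash
cat >> h.py <<'E'
import pickle,os
def rk(h,deg,n=4,s=None):
    r=pickle.load(open("ref.pkl","rb"));R0=R.from_rotvec(r["tool_rot"]).as_matrix();piv=r["tool_pos"]+27*R0[:,0]
    Rt=R0@R.from_rotvec([0,np.radians(deg),0]).as_matrix()
    go(piv-Rt[:,0]*(27+h),Rt,n,s)
def where():
    s=sense();r=pickle.load(open("ref.pkl","rb"));R0=R.from_rotvec(r["tool_rot"]).as_matrix();piv=r["tool_pos"]+27*R0[:,0]
    R1=R.from_rotvec(s["tool_rot"]).as_matrix();q=R1.T@(s["tool_pos"]-piv)
    print("t",round(s["time_s"],2),"tilt deg",np.degrees(R.from_matrix(R0.T@R1).as_rotvec()).round(2),"raise",round(-q[0]-27,2),"lat",q[1:].round(2),"F tool",(R1.T@s["ft_force"]).round(1),"T",(R1.T@s["torque"]).round(2),"w",round(s["gripper_width"],2))
E
python3 - <<'E'
from h import *
pickle.dump(sense(),open("ref.pkl","wb"))
where();rk(1,8,4);rk(1,8,3)
E
```

```text
t 5.0 tilt deg [0. 0. 0.] raise -0.0 lat [0. 0.] F tool [-1.4  0.3 -0.4] T [-0.11  0.37  0.06] w 13.36
n=4 shift/50 [-0.005, 0.0, 0.019] turn [0.0, 0.0349, -0.0] | total [-0.7  0.   3.9] 8.0
n=3 shift/50 [-0.006, 0.0, 0.026] turn [0.0, 0.0465, -0.0] | total [-0.7  0.   3.9] 8.0
```

Call:
apply_moves --series '[[[-0.005,0,0.02],[0,0.04,0],0],[[-0.005,0,0.02],[0,0.04,0],0],[[-0.005,0,0.02],[0,0.04,0],0],[[-0.005,0,0.02],[0,0.04,0],0]]'

```text
time_s: 5.4
tool_pos: [567.3, 149.3, 180.7]
tool_rot: [-0.276, 1.197, 0.397]
ft_force: [-5.6, -2.0, 1.8]
gripper_width: 13.7
```

```bash
python3 - <<'E'
from h import *
where();rk(3,-8,4);rk(3,-8,6)
E
```

```text
t 5.4 tilt deg [0.07 9.7  0.01] raise -0.02 lat [ 0.03 -3.96] F tool [-3.7  0.7 -4.9] T [-0.02  0.69  0.03] w 13.69
n=4 shift/50 [-0.011, -0.0, -0.025] turn [-0.0003, -0.0772, -0.0] | total [-1.6 -0.  -5.2] 17.7
n=6 shift/50 [-0.008, -0.0, -0.016] turn [-0.0002, -0.0515, -0.0] | total [-1.6 -0.  -5.2] 17.7
```

```bash
cat >> h.py <<'E'
def look(n,name="side",box=(150,270,160,320),k=5):
    c=read_camera(name);a,b,d,e=box
    cv2.imwrite(f"pics/{n}.png",cv2.resize(c["pixels"][a:b,d:e,::-1],None,fx=k,fy=k,interpolation=cv2.INTER_CUBIC))
E
python3 - <<'E'
from h import *
look("r1",box=(185,245,190,270),k=9)
where()
E
```

```text
t 5.45 tilt deg [0.08 9.78 0.  ] raise 0.18 lat [ 0.01 -3.26] F tool [-7.6  0.7 -4.3] T [-0.03  0.99 -0.01] w 13.68
```

View pics/r1.png

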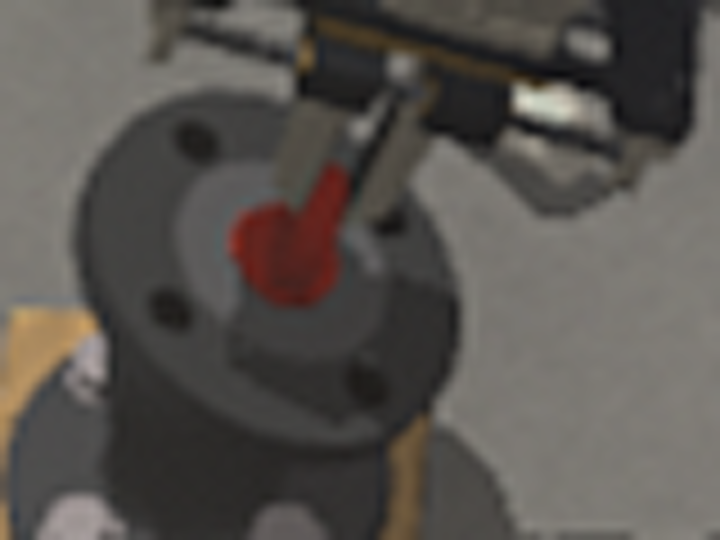

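```bash
python3 - <<'E'
from h import *
rk(1,8.5,1);rk(1,8.5,2)
E
```

```text
n=1 shift/50 [-0.016, -0.0, 0.053] turn [-0.0014, -0.0223, -0.0002] | total [-0.8 -0.   2.6] 1.3
n=2 shift/50 [-0.008, -0.0, 0.026] turn [-0.0007, -0.0111, -0.0001] | total [-0.8 -0.   2.6] 1.3
```

Call:
apply_moves --series '[[[-0.02,0,0.06],[0,-0.01,0],0],[[-0.02,0,0.06],[0,0,0],0]]'

```text
time_s: 5.65
tool_pos: [568.6, 150.1, 181.5]
tool_rot: [-0.277, 1.199, 0.399]
ft_force: [-14.3, -8.8, 3.8]
gripper_width: 13.8
```

```bash
python3 - <<'E'
from h import *
where();rk(3,-8,5)
E
```

```text
t 5.65 tilt deg [0.03 9.81 0.08] raise 0.25 lat [ 0.24 -2.3 ] F tool [ -9.4  -1.6 -14.4] T [-0.04  2.94 -0.35] w 13.81
n=5 shift/50 [-0.009, -0.001, -0.027] turn [-0.0001, -0.0622, -0.0003] | total [-1.3 -0.2 -6.9] 17.8
```

Force is moderate (about 15 N), and the arm under-follows small shifts under load, so I'll command a little more shift and swing to the other side.

Call:
apply_moves --series '[[[-0.03,0,-0.04],[0,-0.065,0],0],[[-0.03,0,-0.04],[0,-0.065,0],0],[[-0.03,0,-0.04],[0,-0.065,0],0],[[-0.03,0,-0.04],[0,-0.06,0],0],[[-0.03,0,-0.04],[0,-0.05,0],0]]'

```text
time_s: 6.15
tool_pos: [559.5, 145.8, 179.7]
tool_rot: [-0.202, 0.885, 0.424]
ft_force: [14.2, 7.8, -8.7]
gripper_width: 13.8
```

```bash
python3 - <<'E'
from h import *
where();rk(3,-9,1);rk(5,9,5)
look("r2",box=(185,245,190,270),k=9)
where()
E
```

```text
t 6.15 tilt deg [ 0.15 -8.53  0.05] raise 4.42 lat [ 0.39 -2.6 ] F tool [16.8  0.7  7.3] T [-0.03 -0.99  0.16] w 13.8
n=1 shift/50 [0.028, -0.007, 0.047] turn [-0.0027, -0.0083, -0.0006] | total [ 1.4 -0.4  2.4] 0.5
n=5 shift/50 [-0.002, -0.001, 0.049] turn [-0.0005, 0.0612, -0.0002] | total [ 0.9 -0.3 12.2] 17.5
t 6.2 tilt deg [ 0.14 -8.58  0.07] raise 4.2 lat [ 0.63 -4.01] F tool [-0.4  0.3 -1.3] T [-0.04  0.3   0.08] w 13.84
```

View pics/r2.png

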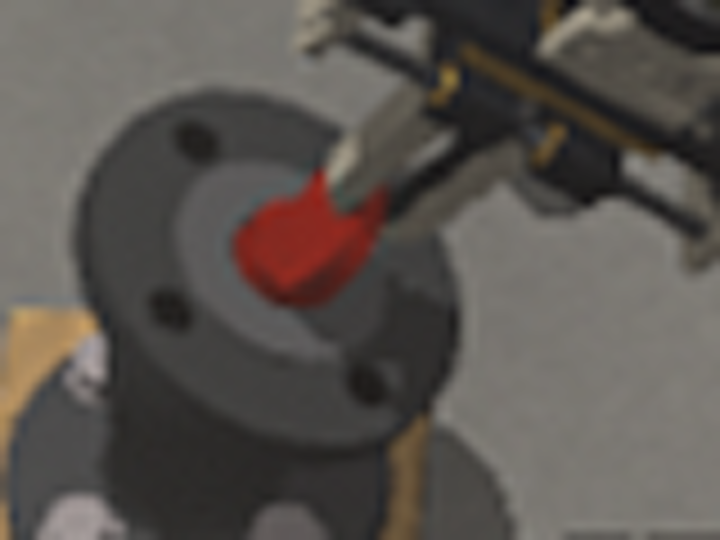

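The bung is visibly tilted with the tool, at -8.6°. Now swinging back towards +.

Call:
apply_moves --series '[[[-0.005,0,0.055],[0,0.062,0],0],[[-0.005,0,0.055],[0,0.062,0],0],[[-0.005,0,0.055],[0,0.062,0],0],[[-0.005,0,0.055],[0,0.055,0],0],[[-0.005,0,0.055],[0,0.045,0],0]]'

```text
time_s: 6.7
tool_pos: [564.2, 147.7, 184.4]
tool_rot: [-0.269, 1.18, 0.396]
ft_force: [-13.3, -4.5, 7.2]
gripper_width: 13.2
```

```bash
python3 - <<'E'
from h import *
where();rk(6,-8.5,5)
look("r3",box=(185,245,190,270),k=9)
where()
E
```

```text
t 6.7 tilt deg [ 0.33  8.72 -0.04] raise 4.84 lat [ 0.02 -5.39] F tool [-11.8   1.7 -10.4] T [-0.06  2.13  0.22] w 13.24
n=5 shift/50 [-0.001, -0.0, -0.018] turn [-0.0012, -0.0601, 0.0002] | total [ 0.3 -0.1 -4.4] 17.2
t 6.75 tilt deg [ 0.34  8.78 -0.06] raise 5.33 lat [-0.15 -4.36] F tool [-17.2   0.4 -11.1] T [-0.08  2.42  0.08] w 13.35
```

View pics/r3.png

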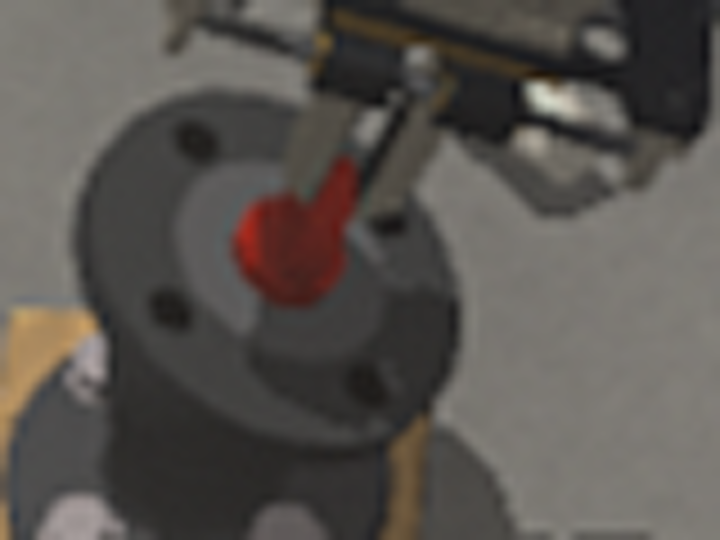

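To check whether the bung really tilts to the + side, I'll overlay the predicted bung outline for several tilts on the saved crops.

```bash
cat > ov.py <<'E'
from h import *
import pickle,sys
s,d=pickle.load(open("p0.pkl","rb"));S=d["side"]
A=port(YAW)
off=np.array([0.6,1.0]) # measured holes mean - proj(PM)
def draw(fn,h,ths,box=(185,245,190,270),k=9):
    outs=[]
    for th in ths:
        im=cv2.imread(fn);piv=PM-6*A[:,2];B=A@R.from_rotvec([0,np.radians(th),0]).as_matrix()
        def P(q):
            uv=proj(S,piv+(np.atleast_2d(q)+[0,0,6+h])@B.T)+off
            return ((uv-[box[2],box[0]]+.5)*k-.5).astype(int)
        a=np.linspace(0,2*np.pi,60)
        cv2.polylines(im,[P(np.c_[21.5*np.cos(a),21.5*np.sin(a),5+0*a])],1,(0,255,0),1)
        b=a[(21+25*np.sin(a))>5]
        b=np.linspace(np.arcsin(-16/25),np.pi-np.arcsin(-16/25),40)
        for x in(-7,7):cv2.polylines(im,[P(np.c_[x+0*b,25*np.cos(b),21+25*np.sin(b)])],0,(255,255,0),1)
        cv2.putText(im,f"{th}",(20,40),0,1.2,(255,255,255),2)
        outs.append(im[80:360,150:470])
    return np.hstack(outs)
E
python3 - <<'E'
from ov import *
s,d=pickle.load(open("p0.pkl","rb"))
u=d["side"]["pixels"][185:245,190:270,::-1]
cv2.imwrite("pics/u0.png",cv2.resize(u,None,fx=9,fy=9,interpolation=cv2.INTER_CUBIC))
a=np.vstack([cv2.resize(draw(f"pics/{f}.png",h,t),None,fx=.66,fy=.66) for f,h,t in(("u0",0,(-8,0,8)),("r3",4,(0,4,9)),("r2",4,(-4,-8,-13)))])
cv2.imwrite("pics/ov1.png",a);print(a.shape)
E
```

```text
(555, 634, 3)
```

View pics/ov1.png

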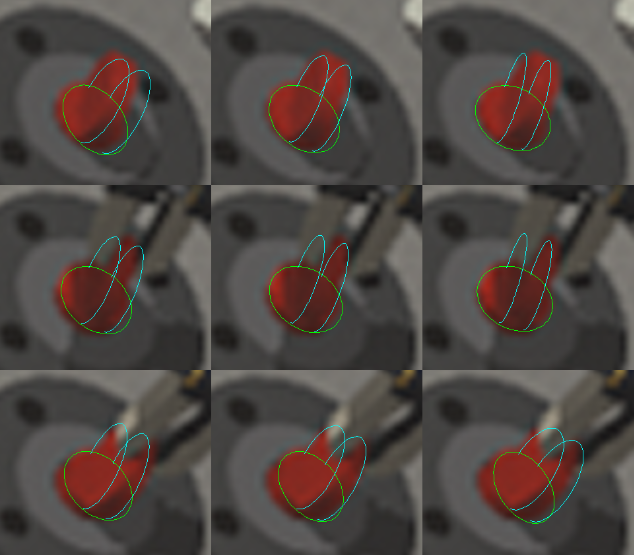

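In r2 the bung sits at about -8 to -10°. In r3 it is only about +3 to 5°, which agrees with the lateral lag, so I'll push further towards + before counting that swing.

Call:
apply_moves --series '[[[0,0,0.12],[0,0.01,0],0],[[0,0,0.12],[0,0,0],0],[[0,0,0.12],[0,0,0],0]]'

```text
time_s: 7.05
tool_pos: [573.7, 151.9, 189.1]
tool_rot: [-0.277, 1.212, 0.393]
ft_force: [-25.6, -11.9, 13.0]
gripper_width: 13.3
```

```bash
python3 - <<'E'
from ov import *
where()
look("r4",box=(185,245,190,270),k=9)
where()
cv2.imwrite("pics/ov2.png",np.vstack([draw("pics/r4.png",h,(0,4,8)) for h in(5,)]))
E
```

```text
t 7.05 tilt deg [ 0.27 10.58 -0.05] raise 5.55 lat [-0.38  4.94] F tool [-21.6   0.5 -22.4] T [0.02 4.73 0.1 ] w 13.3
t 7.1 tilt deg [ 0.28 10.5  -0.06] raise 5.5 lat [-0.37  5.94] F tool [ -9.5   1.3 -10.2] T [0.01 2.36 0.18] w 13.17
```

View pics/ov2.png

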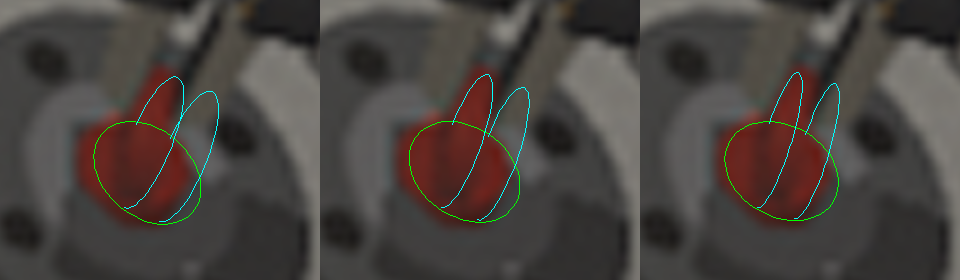

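The bung is now clearly tilted +8° or more. Swinging to - with a slight rise.

```bash
python3 - <<'E'
from h import *
rk(6.5,-9,5)
E
```

```text
n=5 shift/50 [-0.006, 0.001, -0.069] turn [-0.001, -0.0681, 0.0003] | total [  0.9   0.3 -17.1] 19.5
```

Call:
apply_moves --series '[[[-0.006,0,-0.07],[0,-0.068,0],0],[[-0.006,0,-0.07],[0,-0.068,0],0],[[-0.006,0,-0.07],[0,-0.068,0],0],[[-0.006,0,-0.07],[0,-0.065,0],0],[[-0.006,0,-0.07],[0,-0.055,0],0]]'

```text
time_s: 7.6
tool_pos: [563.9, 146.3, 187.3]
tool_rot: [-0.203, 0.876, 0.42]
ft_force: [-0.2, 3.1, 2.1]
gripper_width: 13.2
```

```bash
python3 - <<'E'
from ov import *
where()
look("r5",box=(185,245,190,270),k=9)
where();rk(6.5,-8.5,2);rk(7,8.5,5)
cv2.imwrite("pics/ov3.png",np.vstack([draw("pics/r5.png",h,(-4,-8,-12)) for h in(6,)]))
E
```

```text
t 7.6 tilt deg [ 0.17 -8.99 -0.27] raise 7.73 lat [-1.24  5.63] F tool [-0.9  2.9  2.2] T [-0.01 -0.09  0.47] w 13.17
t 7.65 tilt deg [ 0.17 -9.08 -0.24] raise 7.17 lat [-0.91  4.02] F tool [3.6 1.6 1.4] T [-0.07 -0.2   0.31] w 13.34
n=2 shift/50 [0.007, 0.008, -0.037] turn [-0.0013, 0.005, 0.0022] | total [ 0.7  0.8 -3.7] 0.6
n=5 shift/50 [0.004, 0.003, 0.026] turn [-0.0007, 0.0613, 0.0008] | total [1.8 0.8 6.2] 17.6
```

View pics/ov3.png

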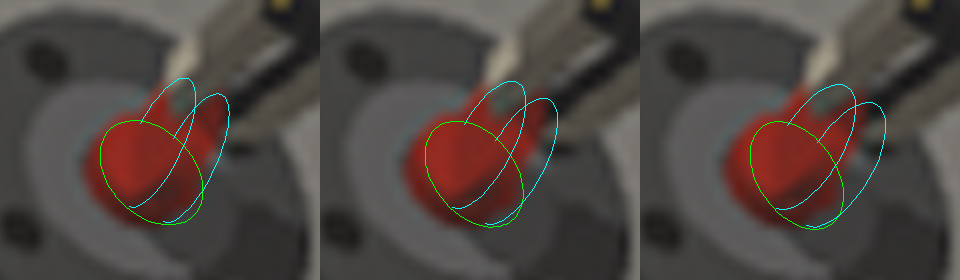

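Translation lagged again (lat +4), so I'll bring it further to the - side.

Call:
apply_moves --series '[[[0,0.01,-0.09],[0,0,0],0],[[0,0.005,-0.09],[0,0,0],0],[[0,0,-0.05],[0,0,0],0]]'

```text
time_s: 7.95
tool_pos: [558.5, 143.2, 184.6]
tool_rot: [-0.2, 0.861, 0.416]
ft_force: [13.4, 7.3, -7.6]
gripper_width: 13.5
```

```bash
python3 - <<'E'
from ov import *
where()
look("r6",box=(185,245,190,270),k=9)
where();rk(7,8.5,5)
cv2.imwrite("pics/ov4.png",np.vstack([draw("pics/r6.png",h,(-4,-8,-12)) for h in(6,)]))
E
```

```text
t 7.95 tilt deg [ 0.29 -9.87 -0.49] raise 9.5 lat [-1.81 -0.31] F tool [15.6  0.8  6.9] T [-0.06 -1.19  0.29] w 13.54
t 8.0 tilt deg [ 0.28 -9.86 -0.49] raise 9.52 lat [-1.77 -0.41] F tool [4.2 0.1 5.9] T [ 0.   -0.84  0.26] w 13.31
n=5 shift/50 [0.011, 0.006, 0.046] turn [-0.0011, 0.0641, 0.0016] | total [ 4.2  1.5 11.1] 18.4
```

View pics/ov4.png

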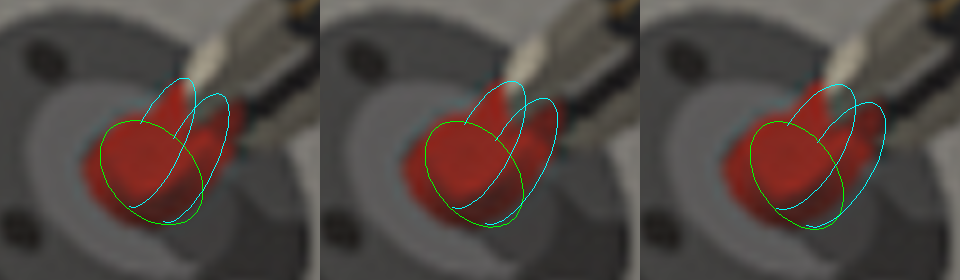

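Second - swing confirmed (about -9°, raise about 9 mm or less). Swinging to + again without further rise.

Call:
apply_moves --series '[[[0.012,0.006,0.065],[0,0.062,0],0],[[0.012,0.006,0.065],[0,0.062,0],0],[[0.012,0.006,0.065],[0,0.062,0],0],[[0.012,0.006,0.065],[0,0.06,0],0],[[0.01,0.006,0.07],[0,0.05,0],0],[[0,0,0.09],[0,0,0],0],[[0,0,0.06],[0,0,0],0]]'

```text
time_s: 8.7
tool_pos: [570.5, 149.2, 191.3]
tool_rot: [-0.276, 1.188, 0.385]
ft_force: [-21.9, -10.2, 11.8]
gripper_width: 13.3
```

```bash
python3 - <<'E'
from ov import *
where()
look("r7",box=(185,245,190,270),k=9)
where();rk(8,-8.5,5)
cv2.imwrite("pics/ov5.png",np.vstack([draw("pics/r7.png",h,(4,8,12)) for h in(7,)]))
E
```

```text
t 8.7 tilt deg [ 0.33  9.26 -0.68] raise 8.97 lat [-1.75  2.66] F tool [-19.6   0.2 -18.5] T [0.04 4.04 0.11] w 13.32
t 8.75 tilt deg [ 0.33  9.26 -0.68] raise 9.04 lat [-1.79  2.75] F tool [-19.2   0.1 -15. ] T [0.02 3.45 0.19] w 13.29
n=5 shift/50 [0.004, 0.005, -0.055] turn [-0.001, -0.062, 0.0025] | total [  2.7   1.3 -13.4] 17.8
```

View pics/ov5.png

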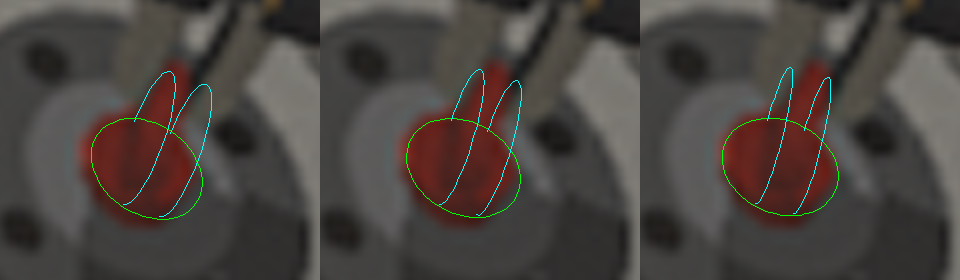

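Tilted to +, but less than in r4, so I'll push a bit further.

Call:
apply_moves --series '[[[-0.01,0.01,0.11],[0,0.01,0],0],[[-0.01,0.01,0.11],[0,0.005,0],0],[[0,0.01,0.09],[0,0,0],0]]'

```text
time_s: 9.05
tool_pos: [575.1, 151.7, 193.6]
tool_rot: [-0.286, 1.226, 0.379]
ft_force: [-24.3, -14.1, 16.1]
gripper_width: 13.7
```

```bash
python3 - <<'E'
from ov import *
where()
look("r8",box=(185,245,190,270),k=9)
where();rk(9,-8.5,5)
cv2.imwrite("pics/ov6.png",np.vstack([draw("pics/r8.png",h,(4,8,12)) for h in(7,)]))
E
```

```text
t 9.05 tilt deg [ 0.34 11.52 -0.78] raise 9.55 lat [-1.64  6.93] F tool [-24.1  -2.4 -21.5] T [-0.04  4.48 -0.29] w 13.74
t 9.1 tilt deg [ 0.35 11.52 -0.78] raise 9.65 lat [-1.57  7.2 ] F tool [-18.    0.3 -17.1] T [-0.03  3.69 -0.03] w 12.9
n=5 shift/50 [0.0, 0.004, -0.079] turn [-0.001, -0.0699, 0.0028] | total [  2.8   1.  -19.5] 20.0
```

View pics/ov6.png

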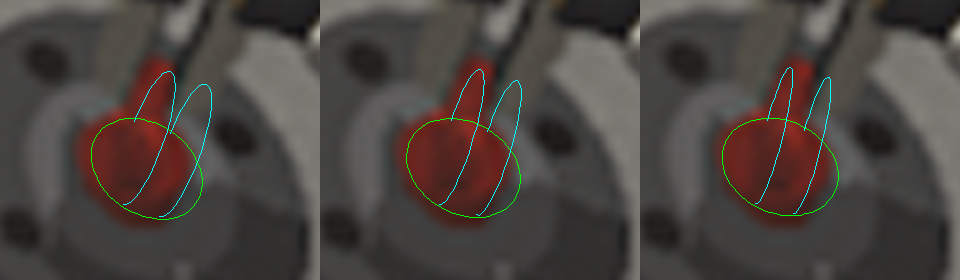

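Second clear + swing. One more - and + pair for margin, staying below 13 mm.

Call:
apply_moves --series '[[[0.005,0.004,-0.09],[0,-0.068,0.002],0],[[0.005,0.004,-0.09],[0,-0.068,0.002],0],[[0.005,0.004,-0.09],[0,-0.068,0.002],0],[[0.005,0.004,-0.09],[0,-0.065,0.002],0],[[0.005,0.004,-0.09],[0,-0.055,0.002],0],[[0.01,0,-0.09],[0,0,0],0],[[0.01,0,-0.08],[0,0,0],0]]'

```text
time_s: 9.8
tool_pos: [558.9, 141.8, 187.8]
tool_rot: [-0.208, 0.882, 0.412]
ft_force: [4.5, 4.5, 4.8]
gripper_width: 13.4
```

```bash
python3 - <<'E'
from ov import *
where()
look("r9",box=(185,245,190,270),k=9)
where();rk(9,8.5,5)
cv2.imwrite("pics/ov7.png",np.vstack([draw("pics/r9.png",h,(-4,-8,-12)) for h in(7,)]))
E
```

```text
t 9.8 tilt deg [ 0.19 -8.58 -0.72] raise 12.22 lat [-3.45  0.64] F tool [-0.   2.1  7.7] T [-0.01 -1.34  0.42] w 13.36
t 9.85 tilt deg [ 0.17 -8.59 -0.72] raise 12.29 lat [-3.44  0.64] F tool [-0.8  1.1  4.9] T [ 0.04 -0.83  0.36] w 13.58
n=5 shift/50 [0.015, 0.012, 0.042] turn [-0.0008, 0.0596, 0.0025] | total [4.9 3.  9.9] 17.1
```

View pics/ov7.png

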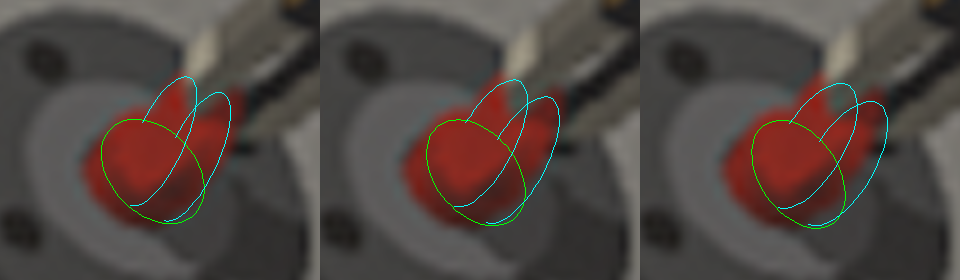

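Third - swing. Now a + swing with y centred, then straighten while lifting.

Call:
apply_moves --series '[[[0.005,0.015,0.065],[0,0.06,0.003],0],[[0.005,0.015,0.065],[0,0.06,0.003],0],[[0.005,0.015,0.065],[0,0.06,0.003],0],[[0.005,0.015,0.065],[0,0.06,0.003],0],[[0,0.015,0.08],[0,0.06,0],0],[[0,0,0.09],[0,0.02,0],0],[[0,0,0.09],[0,0,0],0]]'

```text
time_s: 10.55
tool_pos: [574.9, 149.8, 198.2]
tool_rot: [-0.285, 1.229, 0.384]
ft_force: [-18.7, -9.3, 13.0]
gripper_width: 13.1
```

```bash
python3 - <<'E'
from ov import *
where()
look("r10",box=(185,245,190,270),k=9)
where();rk(16,0,5)
cv2.imwrite("pics/ov8.png",np.vstack([draw("pics/r10.png",h,(4,8,12)) for h in(8,)]))
E
```

```text
t 10.55 tilt deg [ 0.29 11.61 -0.48] raise 14.28 lat [-3.05  7.37] F tool [-18.9  -0.3 -15.7] T [-0.07  3.29 -0.07] w 13.08
t 10.6 tilt deg [ 0.3  11.57 -0.5 ] raise 14.5 lat [-3.19  7.78] F tool [-14.1   0.  -11.4] T [-0.04  2.65  0.  ] w 13.42
n=5 shift/50 [-0.008, 0.011, -0.065] turn [-0.0011, -0.0404, 0.0017] | total [ -0.6   2.8 -16.4] 11.6
```

View pics/ov8.png

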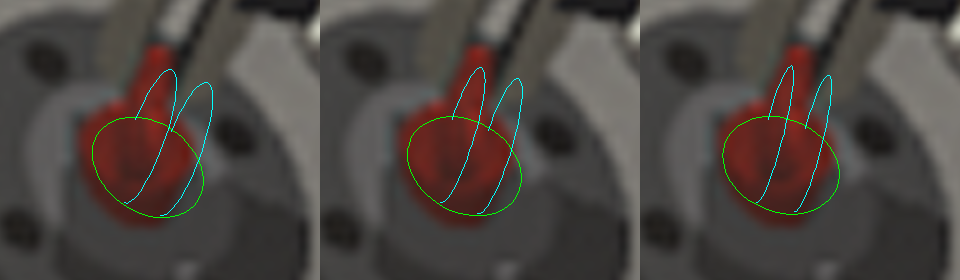

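The tab tip has risen as predicted or more, and the taper is emerging from the mouth. The tool shows a rise of about 14 mm, so it should be about free. Straightening while lifting.

Call:
apply_moves --series '[[[-0.04,0.011,-0.07],[0,-0.04,0.002],0],[[-0.04,0.011,-0.07],[0,-0.04,0.002],0],[[-0.04,0.011,-0.07],[0,-0.04,0.002],0],[[-0.04,0.011,-0.07],[0,-0.04,0.002],0],[[-0.04,0.011,-0.07],[0,-0.03,0.002],0]]'

```text
time_s: 11.1
tool_pos: [558.1, 143.2, 201.6]
tool_rot: [-0.238, 1.041, 0.408]
ft_force: [4.3, 1.1, 0.2]
gripper_width: 13.1
```

```bash
python3 - <<'E'
from h import *
where()
look("r11",box=(165,245,190,290),k=8)
where();rk(45,0,4)
E
```

```text
t 11.1 tilt deg [ 0.28  0.59 -0.15] raise 23.86 lat [-1.46  1.11] F tool [ 1.9 -0.8  3.9] T [-0.04 -0.67 -0.22] w 13.13
t 11.15 tilt deg [ 0.27  0.53 -0.14] raise 23.89 lat [-1.35  0.56] F tool [ 1.6 -1.3  4. ] T [-0.03 -0.7  -0.25] w 13.33
n=4 shift/50 [-0.106, 0.006, -0.006] turn [-0.0012, -0.0023, 0.0006] | total [-21.1   1.2  -1.2] 0.6
```

View pics/r11.png

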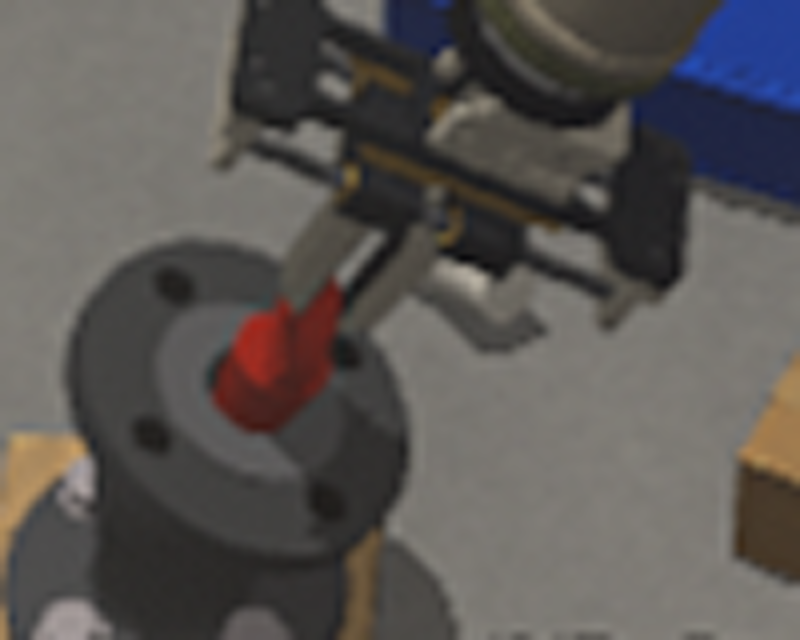

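The bung is free and partly out, with the gap to the mouth visible and low forces. Lifting along the axis.

Call:
apply_moves --series '[[[-0.2,0.006,-0.006],[0,0,0],0],[[-0.2,0.006,-0.006],[0,0,0],0],[[-0.25,0,0],[0,0,0],0],[[-0.25,0,0],[0,0,0],0],[[-0.25,0,0],[0,0,0],0],[[-0.25,0,0],[0,0,0],0],[[0,0,0],[0,0,0],0]]'

```text
time_s: 11.85
tool_pos: [523.2, 126.7, 268.0]
tool_rot: [-0.241, 1.049, 0.405]
ft_force: [0.4, -0.2, -1.0]
gripper_width: 13.6
```

```bash
python3 - <<'E'
from h import *
where()
c=read_camera("side");cv2.imwrite("pics/s3.png",c["pixels"][:,:,::-1])
# bin target: bin centre approx (588,-248); tool pointing down, jaw dir? keep yaw ; foot-first
s=sense();print(s["qpos"].round(2),s["tool_pos"])
A=port(YAW)
# tool vertical with jaw (z) horizontal: z along same heading as A x
z=np.array([np.cos(YAW),np.sin(YAW),0]);x=np.array([0,0,-1.]);Rt=np.c_[x,np.cross(z,x),z]
go(np.array([588,-248,260.]),Rt,20,s);
z=np.array([np.cos(-.35),np.sin(-.35),0]);Rt=np.c_[x,np.cross(z,x),z]
go(np.array([588,-248,260.]),Rt,20,s)
E
```

```text
t 11.85 tilt deg [ 0.27  1.1  -0.24] raise 100.71 lat [-1.25 -1.21] F tool [ 1.  -0.4 -0.3] T [-0.04  0.34 -0.11] w 13.63
[-0.02 -0.59  2.07  0.23  1.22 -0.5 ] [523.1917096 126.834743  267.0557228]
n=20 shift/50 [-0.021, -0.365, -0.105] turn [-0.0003, 0.0251, 0.0001] | total [ -43.9 -365.7  -95.2] 28.8
n=20 shift/50 [0.005, -0.389, 0.04] turn [0.0391, 0.0237, -0.01] | total [ -43.9 -365.7  -95.2] 53.7
```

View pics/s3.png

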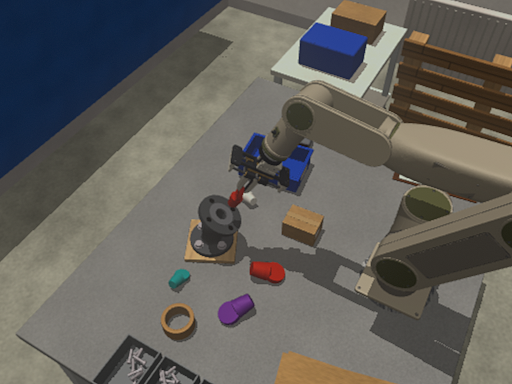

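The bung is out at side (236,195) and the opening is empty. Carrying it to the bin.

```bash
cat >> h.py <<'E'
def down(h=0.1):
    z=np.array([np.cos(h),np.sin(h),0]);x=np.array([0,0,-1.]);return np.c_[x,np.cross(z,x),z]
E
python3 - <<'E'
from h import *
d=pickle.load(open("p0.pkl","rb"))[1]
q=np.array([plane(d["top"],p,75) for p in [(316,136.5),(372.4,131.6),(380.7,210.3),(323.4,215.6)]]);print(q.round(0),q.mean(0))
go(np.array([585,-248,260.]),down(),20)
E
```

```text
[[ 705. -147.   75.]
 [ 726. -325.   75.]
 [ 476. -353.   75.]
 [ 455. -175.   75.]] [ 590.42738011 -249.92358132   75.        ]
n=20 shift/50 [-0.01, -0.379, -0.045] turn [0.0171, 0.0248, -0.0044] | total [ -45.2 -364.4  -97.6] 34.9
```

Call:
apply_moves --series '[[[-0.03,-0.38,-0.045],[0.017,0.025,-0.004],0],[[-0.02,-0.38,-0.045],[0.017,0.025,-0.004],0],[[-0.01,-0.38,-0.045],[0.017,0.025,-0.004],0],[[-0.01,-0.38,-0.045],[0.017,0.025,-0.004],0],[[-0.01,-0.38,-0.045],[0.017,0.025,-0.004],0],[[-0.01,-0.38,-0.045],[0.017,0.025,-0.004],0],[[-0.01,-0.38,-0.045],[0.017,0.025,-0.004],0],[[-0.01,-0.38,-0.045],[0.017,0.025,-0.004],0],[[-0.01,-0.38,-0.045],[0.017,0.025,-0.004],0],[[-0.01,-0.38,-0.045],[0.017,0.025,-0.004],0],[[-0.01,-0.38,-0.045],[0.017,0.025,-0.004],0],[[-0.01,-0.38,-0.045],[0.017,0.025,-0.004],0]]'

```text
time_s: 13.1
tool_pos: [575.0, -101.9, 249.9]
tool_rot: [-0.142, 1.4, 0.217]
ft_force: [0.4, 0.6, 0.6]
gripper_width: 13.3
```

```bash
python3 - <<'E'
from h import *
print(sense()["gripper_width"])
go(np.array([590,-249,240.]),down(),10)
E
```

```text
13.278659893851318
n=10 shift/50 [0.013, -0.295, -0.023] turn [0.0134, 0.0165, -0.0041] | total [   2.3 -146.7  -20.6] 12.4
```

Call:
apply_moves --series '[[[0.013,-0.295,-0.023],[0.013,0.0165,-0.004],0],[[0.013,-0.295,-0.023],[0.013,0.0165,-0.004],0],[[0.013,-0.295,-0.023],[0.013,0.0165,-0.004],0],[[0.013,-0.295,-0.023],[0.013,0.0165,-0.004],0],[[0.013,-0.295,-0.023],[0.013,0.0165,-0.004],0],[[0.013,-0.295,-0.023],[0.013,0.0165,-0.004],0],[[0.013,-0.295,-0.023],[0.013,0.0165,-0.004],0],[[0.013,-0.295,-0.023],[0.013,0.0165,-0.004],0],[[0.013,-0.25,-0.023],[0.013,0.0165,-0.004],0],[[0,0,0],[0,0,0],0]]'

```text
time_s: 14.1
tool_pos: [588.3, -237.8, 226.8]
tool_rot: [-0.08, 1.581, 0.092]
ft_force: [-0.5, 0.6, -1.0]
gripper_width: 13.3
```

```bash
python3 - <<'E'
from h import *
print(sense()["gripper_width"])
go(np.array([590,-249,72.]),down(),10)
c=read_camera("top");cv2.imwrite("pics/t4.png",c["pixels"][:,:,::-1])
c=read_camera("wrist");cv2.imwrite("pics/w4.png",c["pixels"][:,:,::-1])
E
```

```text
13.331613172033816
n=10 shift/50 [0.309, -0.024, 0.003] turn [0.001, -0.0011, -0.0008] | total [154.7 -12.6   2.2] 1.0
```

View pics/t4.png

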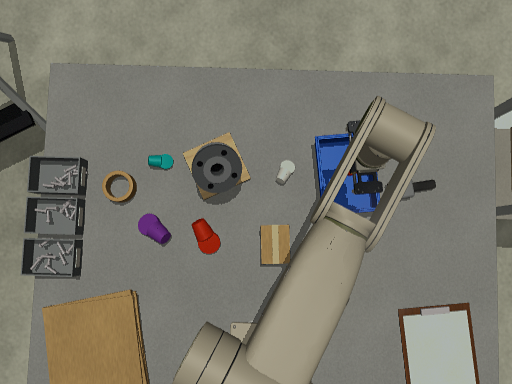

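View pics/w4.png

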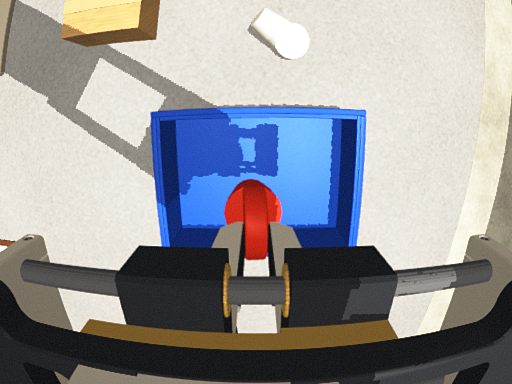

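The opening is empty at top (216,169). In the wrist view the bung hangs over the bin at (254,215), and the bin rim is aligned with the tool. Lowering.

Call:
apply_moves --series '[[[0.31,-0.03,0.003],[0.001,-0.001,0],0],[[0.31,-0.03,0.003],[0.001,-0.001,0],0],[[0.31,-0.03,0.003],[0.001,-0.001,0],0],[[0.31,-0.03,0.003],[0.001,-0.001,0],0],[[0.31,-0.03,0.003],[0.001,-0.001,0],0],[[0.31,-0.03,0.003],[0.001,-0.001,0],0],[[0.31,-0.02,0.003],[0.001,-0.001,0],0],[[0.25,-0.02,0],[0,0,0],0],[[0.2,0,0],[0,0,0],0],[[0,0,0],[0,0,0],0]]'

```text
time_s: 15.2
tool_pos: [585.2, -239.8, 79.0]
tool_rot: [-0.074, 1.578, 0.097]
ft_force: [-0.6, 1.0, -0.6]
gripper_width: 13.4
```

```bash
python3 - <<'E'
from h import *
s=sense();print(s["gripper_width"],s["tool_pos"],s["ft_force"])
c=read_camera("wrist");cv2.imwrite("pics/w5.png",c["pixels"][:,:,::-1])
E
```

```text
13.408979395161406 [ 585.19003514 -239.82193054   78.97330893] [-0.60797131  1.01616645 -0.64023741]
```

View pics/w5.png

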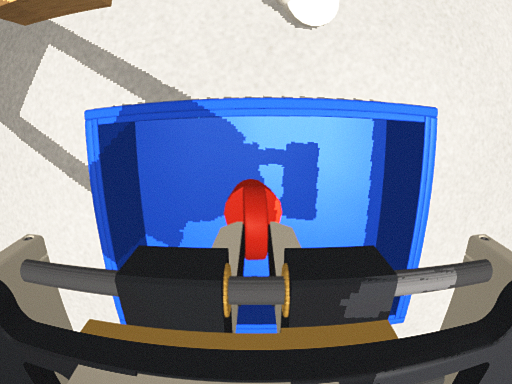

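The bung is inside the bin, clear of the walls. Lowering a little more, then releasing and rising.

Call:
apply_moves --series '[[[0.12,-0.02,0],[0,0,0],0],[[0.08,-0.02,0],[0,0,0],0],[[0,0,0],[0,0,0],0],[[0,0,0],[0,0,0],0.6],[[0,0,0],[0,0,0],0.6],[[0,0,0],[0,0,0],0.6],[[0,0,0],[0,0,0],0.6],[[0,0,0],[0,0,0],0.6],[[0,0,0],[0,0,0],0.6]]'

```text
time_s: 16.15
tool_pos: [588.9, -243.5, 73.8]
tool_rot: [-0.078, 1.57, 0.093]
ft_force: [0.4, 0.1, -0.2]
gripper_width: 54.5
```

Call:
apply_moves --series '[[[-0.2,0,0],[0,0,0],0.6],[[-0.4,0,0],[0,0,0],0.6],[[-0.5,0,0],[0,0,0],0.6],[[-0.5,0,0],[0,0,0],0.6],[[-0.5,0,0],[0,0,0],0.6],[[-0.5,0,0],[0,0,0],0.6],[[-0.5,0,0],[0,0,0],0.6],[[-0.3,0,0],[0,0,0],0.6],[[0,0,0],[0,0,0],0.6],[[0,0,0],[0,0,0],0.6]]'

```text
time_s: 17.15
tool_pos: [588.5, -244.9, 255.0]
tool_rot: [-0.078, 1.569, 0.093]
ft_force: [0.2, 0.0, -0.3]
gripper_width: 56.0
```

```bash
python3 - <<'E'
from h import *
for n in("top","side","wrist"):
    c=read_camera(n);cv2.imwrite(f"pics/{n}9.png",c["pixels"][:,:,::-1])
E
```

```text
(no output)
```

View pics/wrist9.png

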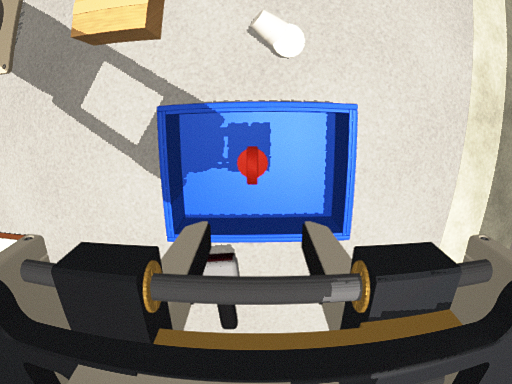

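View pics/side9.png

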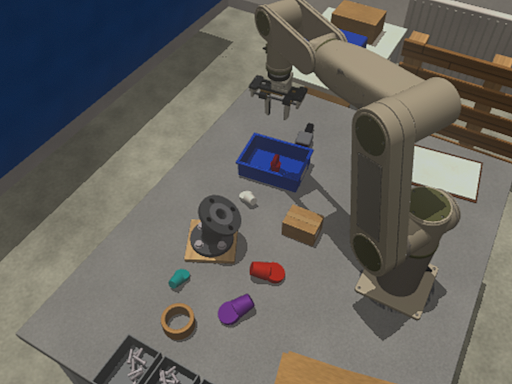

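View pics/top9.png

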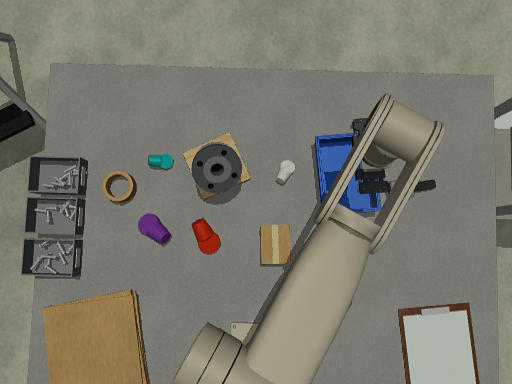

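The bung stands upright in the bin at wrist (252,163) and side (277,160). The bend's opening is empty. The carton, tape and scanner are where they were, and the gripper is clear.

```bash
python3 -c "
from bench import job_done;print(job_done())"
```

```text
the job is handed in; nothing more can be done
None
```

The red bung is out of the bend and standing upright near the middle of the blue bin. I handed the job in at about 17 s of the 53 s allowed.

- **Rocking:** I held the bung by its tab and rocked it about the mouth while easing it up. The camera and tool readings show three clear swings to the minus side and three clear swings to the plus side. The tool was tilted about 9 to 12° each time. I then straightened it, lifted it out along the bore axis and released it low in the bin.
- **Last checks:** The pictures show the opening empty and nothing touched by the gripper. The carton, tape roll, scanner and look-alikes were still in place. The highest wrist force I read was about 33 N.
- **Weak or uncertain points:**
  - The mouth height fitted from the images was 159 mm, so I used the stated 162 mm.
  - The arm lagged on small sideways shifts under load. The first plus swing tilted the bung only a little, so I did not count it, and I pushed several later swings further to make them clear.
  - The last plus swing read about 14 mm of rise on the tool, just past the 13 mm at which the bung is free. It may have been loose by then. The other two plus swings and all three minus swings were below 13 mm.
  - I judged the bung's tilt from the tool pose and picture overlays; I did not measure it directly.

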